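Load a mould sled, dock it and latch its ball coupling

ROBOT

A 6-joint arm with a two-finger parallel gripper is mounted at the origin on a cart in front of the work surface, level with it; the furniture and walls round the work are solid. World frame = base frame: x ahead of the robot, y to its left, z up, the work surface at z = 0. Lengths are in mm, angles in rad, forces in N, time in s.
With the tool pointing down it reaches from about 350 to 975 mm from the base axis. Payload 7.1 kg.
Tool frame: the origin (TCP) lies between the finger pads; the fingertips stand 19 mm ahead of it and the grasp point (between the pads) is the TCP (ctrl.tcp_to_tips is the distance from the TCP to the fingertips, in mm); z points along the fingers, y is the line along which they close (so a half turn about z gives the same grasp; the last joint's range is limited). The gripper opens to 88 mm and grips with 3 to 60 N. Pads are 20 mm wide; open, the fingers measure 115 mm over their backs; the gripper's body (75 mm by 178 mm) begins 61 mm behind the grasp point.
Start: joints at [-1.322, 0.423, 1.63, -0, 1.089, -0.019], TCP at [165.4, -602.7, 241.675] pointing down, gripper open.
Joint ranges: [-3, 3], [-0.9, 2.11], [0.09, 2.58], [-1.31, 4.45], [0.11, 2.69], [-2.54, 2.54]. Speed limits (rad/s): [2.39, 2.39, 3.01, 3.14, 3.14, 3.14].

INTERFACE

Orientations are given as a rotation vector (axis times angle).
In Python, from workcell import status, optics, ctrl gives the robot as it stands. The module is installed in compiled form; this text tells all that it offers.
- The arm moves only by the shell command python3 -m inch 'ROWS'. ROWS is JSON, a list that holds one entry, the list of rows, each a list of 7 numbers: the shift along the tool's x, y, z in mm, then the turn, a rotation vector about the tool's x, y, z in rad, then the opening in per cent of the stroke, from 0 (shut) to 100 (fully open). A call has 1 to 20 rows; each row is the pose to reach, as a shift and turn from the pose commanded when the call began, along the tool's axes at that moment; what a row does not reach only later rows make up. A row lasts 1/10 s, in which the tool goes at most 50 mm and 8.59 degrees, less where a joint would pass 70% of its speed; a pose out of reach is approached as far as the arm can. A call with a gripper value outside its range is refused whole. The fingers move at their own pace and stop on an object; the grip force is fixed at half the most. Time passes only in rows, so rows that repeat a pose let the fingers close. It gives the time, the measured TCP pose, the force, the opening and the grip force at its end, in the units of the state.
- status.get_obs(): the state, without advancing time (a new reading comes with each control period).
- optics.get_image(name): name is "scene" or "top" or "wrist"; returns a dict with "frame" (400x640x3 uint8, red, green, blue), "fx", "fy", "cx", "cy" (pixels), "rvec" (rotation vector, rad) and "tvec" (3), from world to camera coordinates, as OpenCV has them; the wrist camera has in their place "hand_eye" (4x4, takes a point from camera to tool coordinates, whose origin is the TCP and whose axes are the flange's). Camera axes: x right, y down, z forward; pixel columns grow to the right and rows downward; lengths in mm; the calibration is good to about 2 mm. A picture is of the moment at which its call begins: read the wrist's pose just before it. There is no depth.
- ctrl.close_job(): hands the job in; it is judged then, once.
The state is a dict: "t": time; "qpos": joint angles; "qvel": joint speeds; "joint_torque": joint torques, N m; "ee_pos": TCP position; "orientation": TCP orientation; "ft_force": force on the tool from outside, world axes, zero at the start; "moment": the same for the moment, N m; "width": finger opening in mm; "grasp_force": force on a finger pad.
Only numpy, scipy, OpenCV 4.12 (cv2) and the standard library are available. Lean on these libraries where they do the work, as an engineer would, in place of code of your own. Each camera call takes 0.05 s, during which the arm holds its last target. There are 200 camera calls.

TASK

First put the small white plaster flower mould flat into the tray of the mould sled, then push the sled along its guides, with the coupling arm still up, until it stops against the rubber stop. Then press the coupling arm fully down so that its cup sits over the sled's ball, and after that press the red latch lever down flat to lock it. Leave the terracotta cup and the wooden wedge where they stand.

Things in the scene. Friction and masses are not known exactly. Their poses are not given: they have to be found in the camera images.
- mould_center (a point): centre (half-way up) of the loose white plaster block with a flower on top, 40 (its x) x 50 (its y) x 26 mm high, about 0.14 kg, standing flat. Axes: those of the block, z up
- tray (a point): centre of the tray floor on the sled, at 16 mm above the bench. The tray is an open recess 50 mm (x) x 60 mm (y) with a rim 6 mm high, 4 mm thick; the mould lies in it with its 40 mm side along x and 50 mm side along y (either way round). Axes as the sled's
- push_face (a point): middle of the outer face of the upright blue push plate at the -y end of the sled, 28 mm above the bench; the plate is 60 mm wide (x), 8 mm thick (y), its top 44 mm above the bench; this face looks to the sled's -y.
- sled: the loose wooden mould sled, 70 x 130 x 10 mm, about 0.5 kg, on the dock's 6 mm base plate between two straight guides (2 mm play each side, guide tops 20 mm above the bench). Origin on its underside below the ball. Along its y: push face -108 mm, tray centre -65, ball 0, front edge +22. Pushing it to +y takes 2 to 4 N, until it meets the stop
- ball (a point): centre of the steel hitch ball, 24 mm across, on a stem on the sled, 42 mm above the bench
- dock_home (a point): the point, fixed to the dock, where the ball's centre is when the sled touches the rubber stop (42 mm above the bench). Axes are the dock's and the track's: y along the guides towards the stop, x across them towards the post of the coupling arm, z up. The sled stands 50 to 80 mm short of it (towards -y) at the start. The dock is fixed to the bench and does not move
- coupler_pad (a point): centre of the top of the round black rubber pad, 33 mm across, on the head of the green coupling arm, right above its cup: the place to press the arm down. Moves with the arm; 68 mm above the bench when the arm is fully down. At the start the raised arm and its lever reach up to 150 mm above the bench: carry things over or round them
- cup_center (a point): the point inside the coupling arm's downward cup where the ball's centre lies when seated. The cup is open below, 27 mm inside and flared at the mouth
- coupler_hinge (a point): hinge axis of the coupling arm on its post, 140 mm from dock_home along the dock's x, 55 mm above the bench; the axis is along the dock's y. The arm (24 mm wide) runs from here to the cup
- coupling_arm (a joint): angle of the coupling arm, rad: 0 level and fully down, 0.35 to 0.55 (cup raised) at the start. Stiff: stays where it is left; pressing it down at the pad takes about 2 to 4 N; at 0 it rests on a hard stop
- latch_pad (a point): top of the red grip of the latch lever, 58 mm from its pivot, the place to press. The grip is 46 x 22 x 9 mm and reaches from 28 to 74 mm from the pivot. With arm and lever down this point lies 98 mm from dock_home along the dock's x and 75 mm above the bench
- latch_pivot (a point): pivot of the latch lever on the coupling arm, 40 mm from the cup centre towards the hinge, 66 mm above the bench with the arm down; the axis is along the dock's y; the lever points from here towards the arm's hinge and tilts up when open. Its steel tongue below swings under the ball as the lever goes down, and is in the way of the ball if the lever is closed before the arm is down
- latch (a joint): angle of the latch lever to the arm, rad: 0 pressed flat (locked, on a hard stop), 0.8 to 1.05 standing open at the start. Stiff: stays where it is left; pressing the grip down takes about 2 to 4 N
- test_cup_center (a point): middle of a loose terracotta cup, 62 mm across, 53 mm high; leave alone (it may stand where the mould stands in other runs)
- wedge_center (a point): middle of a loose hardwood wedge 32 x 85 x 26 mm; leave alone
- mould: the plaster flower mould of point mould_center; this origin is at the centre of its underside
Mind the look-alikes: they are no part of the job. Several things have the shape of the sled; the one meant has the colours described above.

How it is judged:
By the outcome, as a careful person would: the job done as asked, in the order asked, and still so for the second after the job is handed in, with the robot touching nothing.
It also fails if it takes over 72 s, if anything falls off the work surface, if the arm or the gripper's body presses on something with over 40 N, if the wrist force passes 120 N, or if a joint passes its speed limit or range.

## Working session

There is one attempt and no reset: what is moved stays moved. The work goes in short steps, Python scripts to look and compute and a shell command to move; the robot and the scene stay as the last step left them, time stands still between calls to the robot, and variables do not carry over. Pictures are saved under pics/ and viewed, at most 13 in all, crops included, and the job is handed in when it is done.

```bash
mkdir -p pics; cat > h.py <<'E'
import numpy as np, cv2
from workcell import status, optics, ctrl
from scipy.spatial.transform import Rotation as R
def grab(n, f):
    o=status.get_obs(); d=optics.get_image(n)
    cv2.imwrite('pics/'+f, d['frame'][:,:,::-1])
    K=np.array([[d['fx'],0,d['cx']],[0,d['fy'],d['cy']],[0,0,1]])
    if n=='wrist':
        T=np.eye(4); T[:3,:3]=R.from_rotvec(o['orientation']).as_matrix(); T[:3,3]=o['ee_pos']
        M=T@np.array(d['hand_eye']); Rc=M[:3,:3]; c=M[:3,3]
    else:
        Rw=R.from_rotvec(d['rvec']).as_matrix(); Rc=Rw.T; c=-Rw.T@np.array(d['tvec']).ravel()
    np.savez('pics/'+f+'.npz',K=K,Rc=Rc,c=c); return d['frame']
def ray(f,uv):
    z=np.load('pics/'+f+'.npz'); d=z['Rc']@np.linalg.inv(z['K'])@np.array([uv[0],uv[1],1.]); return z['c'],d/np.linalg.norm(d)
def onz(f,uv,h):
    c,d=ray(f,uv); return c+d*(h-c[2])/d[2]
def proj(f,p):
    z=np.load('pics/'+f+'.npz'); q=z['K']@(z['Rc'].T@(np.array(p,float)-z['c'])); return q[:2]/q[2]
def tri(l):
    A=np.zeros((3,3));b=np.zeros(3)
    for f,uv in l:
        c,d=ray(f,uv);P=np.eye(3)-np.outer(d,d);A+=P;b+=P@c
    return np.linalg.solve(A,b)
E
python3 - <<'E'
from h import *
a=grab('scene','s0.png');b=grab('top','t0.png')
for f in('s0.png','t0.png'):
    z=np.load('pics/'+f+'.npz');print(z['c'],z['Rc'][:,2],z['K'][0,0])
o=status.get_obs();print(o['t'],o['ee_pos'],o['orientation'],o['ft_force'],ctrl.tcp_to_tips)
E
```

```text
[ -11.70936571  691.80318226 1278.03983908] [ 0.34212588 -0.57538243 -0.74288959] 508.37779976399923
[ 347.50981824 -256.71591846 1123.81282678] [ 0.21448027  0.00990108 -0.97667814] 370.0446485756864
0.1 [ 165.2881119  -602.26177423  240.98882454] [-3.11210755e+00 -4.19197220e-01  2.50111591e-04] [-0.03398273  0.41974383  0.30457838] 19.0
```

View pics/s0.png

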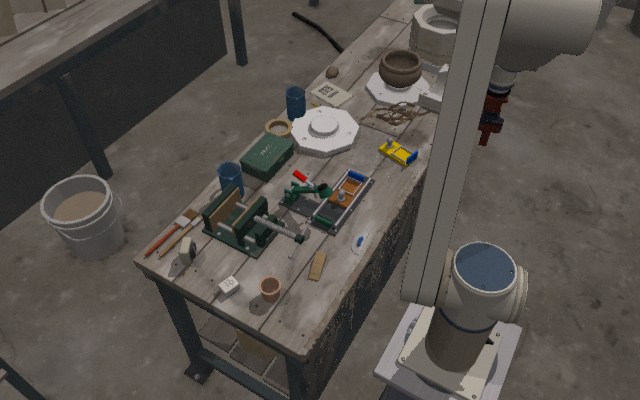

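View pics/t0.png

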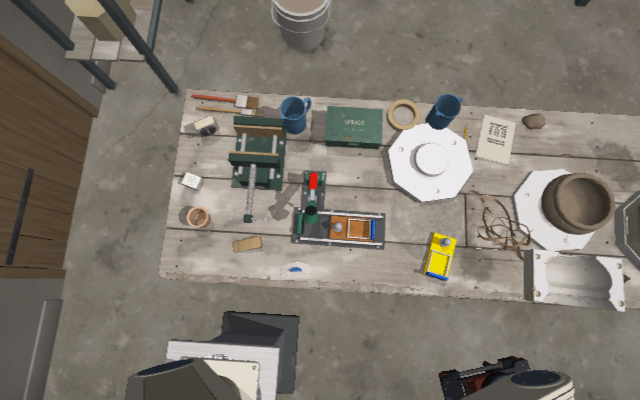

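The top view shows the dock with an orange-brown sled and blue push plate at about (350,228). The green arm's head is at (310,210), with the red lever at (313,180). The white mould is at (190,181), the terracotta cup at (198,217) and the wedge at (247,244).

Sled-shaped candidates are the brown one in the dock (350,228), which has the blue plate and steel ball and so fits the description, and a yellow one at (440,255), which is a look-alike. White mould candidates are the white block (190,181) and a white thing at (200,126). I'll confirm both in one enlarged crop.

```bash
python3 - <<'E'
import cv2,numpy as np
from h import *
t=cv2.imread('pics/t0.png')
a=cv2.resize(t[155:265,280:400],None,fx=5,fy=5,interpolation=cv2.INTER_CUBIC)
b=cv2.resize(t[110:235,175:225],(200,500),interpolation=cv2.INTER_CUBIC)
c=np.zeros((550,800,3),np.uint8);c[:,:600]=a;c[:500,600:]=b
cv2.imwrite('pics/c1.png',c)
s=cv2.imread('pics/s0.png')
a=cv2.resize(s[160:240,270:380],None,fx=5,fy=5,interpolation=cv2.INTER_CUBIC)
b=cv2.resize(s[270:310,205:255],None,fx=5,fy=5,interpolation=cv2.INTER_CUBIC)
c=np.zeros((400,800,3),np.uint8);c[:,:550]=a;c[:200,550:]=b
cv2.imwrite('pics/c2.png',c)
for n,p,h in(('mould',(190,180),26),('ball',(337,227),42),('plate',(374,229),44)): print(n,onz('t0.png',p,h))
E
```

```text
mould [617.38127586 152.52427177  26.        ]
ball [ 499.38545272 -304.20528763   42.        ]
plate [ 500.19360171 -412.79940296   44.        ]
```

View pics/c1.png

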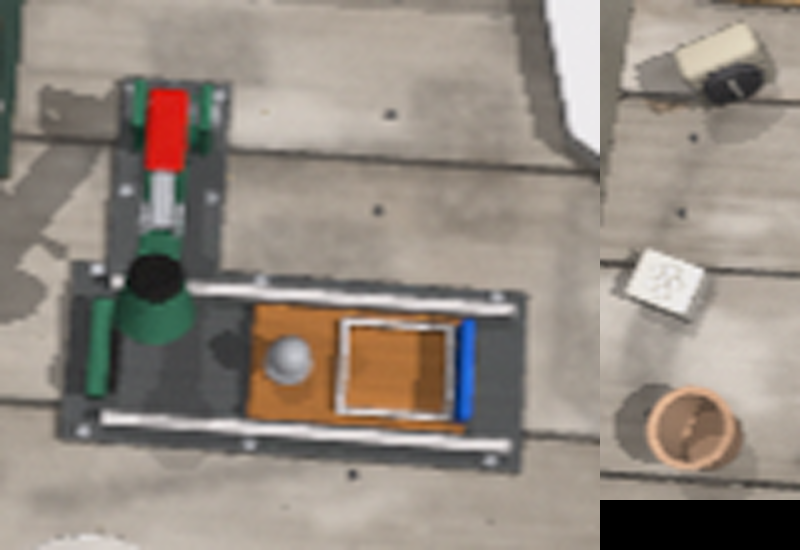

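View pics/c2.png

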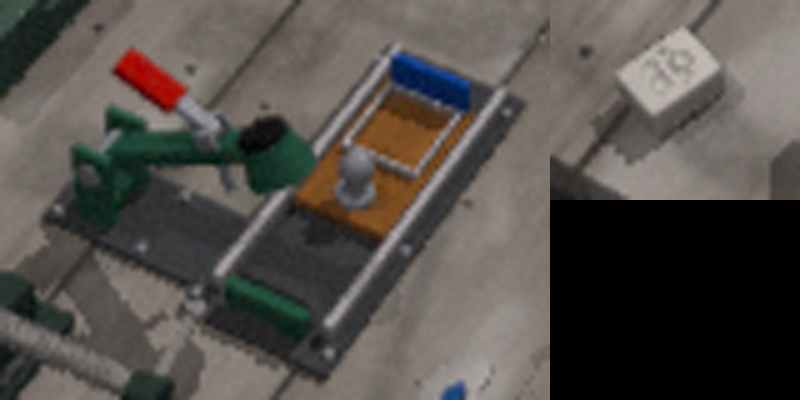

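The crops confirm the brown sled with the blue plate, steel ball and empty tray in the dock, and the white flower block at crop (665,283). The other pale object is a brush head or tool, not the mould. Next I'll measure the dock axes and a rough mould pose, then fly over the mould.

```bash
python3 - <<'E'
from h import *
f='t0.png'; C=lambda x,y:(280+(x+.5)/5-.5,155+(y+.5)/5-.5)
for a,b,h in(((105,417),(510,445),20),((190,287),(515,310),20)):
    p=onz(f,C(*a),h);q=onz(f,C(*b),h);d=p-q;print(p,q,'yaw of y axis',np.degrees(np.arctan2(-d[0],d[1])))
tc=np.mean([onz(f,C(*p),22) for p in((343,322),(460,328),(452,416),(337,412))],axis=0);print('tray rim',tc)
print('plate top',onz(f,C(467,320),44),onz(f,C(465,420),44))
t=cv2.imread('pics/t0.png');hsv=cv2.cvtColor(t,cv2.COLOR_BGR2HSV)
m=((hsv[...,2]>190)&(hsv[...,1]<40)).astype(np.uint8);m[:,:175]=0;m[:,210:]=0;m[:170]=0;m[200:]=0
cs,_=cv2.findContours(m,0,2);c=max(cs,key=cv2.contourArea);box=cv2.boxPoints(cv2.minAreaRect(c))
w=np.array([onz(f,p,26) for p in box]);print(w.mean(0));e=np.diff(np.vstack([w,w[:1]]),axis=0);print(np.linalg.norm(e,axis=1),np.degrees(np.arctan2(e[:,1],e[:,0])))
o=status.get_obs();M=R.from_rotvec(o['orientation']).as_matrix();print(M.round(3))
d=optics.get_image('wrist')
print(np.array(d['hand_eye']).round(3),d['fx'])
g=np.array([610,152,260]);print('tool shift',M.T@(g-o['ee_pos']))
E
```

```text
[ 462.53688495 -198.60687338   20.        ] [ 461.39777064 -440.23539713   20.        ] yaw of y axis -0.2701086687865165
[ 544.32825975 -244.10272129   20.        ] [ 542.91533159 -441.01323174   20.        ] yaw of y axis -0.41111787518629755
tray rim [ 502.0972026  -371.67753396   22.        ]
plate top [ 530.86001062 -408.86562514   44.        ] [ 471.77851531 -409.61987932   44.        ]
[617.99483728 149.98722033  26.        ]
[38.05956993 52.18366453 37.9051387  51.81255329] [ -12.11633487 -107.04643541  167.34074806   73.09144815]
[[ 0.964  0.265 -0.   ]
 [ 0.265 -0.964  0.001]
 [ 0.    -0.001 -1.   ]]
[[-2.00000e-03 -9.53000e-01 -3.03000e-01  8.36370e+01]
 [ 1.00000e+00 -2.00000e-03 -0.00000e+00 -8.40000e-01]
 [-0.00000e+00 -3.03000e-01  9.53000e-01 -1.43066e+02]
 [ 0.00000e+00  0.00000e+00  0.00000e+00  1.00000e+00]] 346.51448074268654
tool shift [ 628.43774611 -609.73564204  -18.14823346]
```

```bash
python3 -m inch '[[[635,-606,0,0,0,-1.075,70],[635,-606,0,0,0,-1.075,70],[635,-606,0,0,0,-1.075,70],[635,-606,0,0,0,-1.075,70],[635,-606,0,0,0,-1.075,70],[635,-606,0,0,0,-1.075,70],[635,-606,0,0,0,-1.075,70],[635,-606,0,0,0,-1.075,70],[635,-606,0,0,0,-1.075,70],[635,-606,0,0,0,-1.075,70],[635,-606,0,0,0,-1.075,70],[635,-606,0,0,0,-1.075,70],[635,-606,0,0,0,-1.075,70],[635,-606,0,0,0,-1.075,70],[635,-606,0,0,0,-1.075,70],[635,-606,0,0,0,-1.075,70],[635,-606,0,0,0,-1.075,70],[635,-606,0,0,0,-1.075,70],[635,-606,0,0,0,-1.075,70],[635,-606,0,0,0,-1.075,70]]]'
cat > m.py <<'E'
from h import *
import sys
f=sys.argv[1];fr=grab('wrist',f);hsv=cv2.cvtColor(fr,cv2.COLOR_RGB2HSV)
o=status.get_obs();M=R.from_rotvec(o['orientation']).as_matrix()
u0,v0=proj(f,[618,150,26]);print('t',o['t'],'ee',o['ee_pos'],'y axis deg',np.degrees(np.arctan2(M[1,1],M[0,1])),'exp px',u0,v0)
m=((hsv[...,2]>float(sys.argv[2]))&(hsv[...,1]<45)).astype(np.uint8)
m=cv2.morphologyEx(m,cv2.MORPH_CLOSE,np.ones((5,5)))
cs,_=cv2.findContours(m,0,2)
c=min([c for c in cs if cv2.contourArea(c)>300],key=lambda c:np.linalg.norm(c.reshape(-1,2).mean(0)-(u0,v0)))
w=np.array([onz(f,p,26)[:2] for p in c.reshape(-1,2)]).astype(np.float32)
r=cv2.minAreaRect(w);b=cv2.boxPoints(r);e=np.diff(np.vstack([b,b[:1]]),axis=0)
print(r,np.linalg.norm(e,axis=1),np.degrees(np.arctan2(e[:,1],e[:,0])))
cv2.drawContours(fr,[c],-1,(255,0,0),1);cv2.imwrite('pics/v_'+f,fr[...,::-1])
g=np.array([*r[0],o['ee_pos'][2]]);print('tool shift',M.T@(g-o['ee_pos']))
E
python3 m.py w1.png 170
```

```text
t: 2.15
ee_pos: [616.8, 149.9, 240.9]
orientation: [-2.458, -1.956, 0.002]
ft_force: [0.0, -0.8, -0.1]
width: 61.5
grasp_force: 0.0
t 2.2 ee [616.59197345 149.13285292 241.11864496] y axis deg -13.053158241056803 exp px 317.95599307168214 175.00902370824352
((589.8556518554688, 199.54168701171875), (79.2469711303711, 37.36091232299805), 0.47864478826522827) [37.360924 79.24703  37.360924 79.24703 ] [ -89.52131       0.47864592   90.47868    -179.52135   ]
tool shift [ 4.30678125e+01 -3.74305346e+01  7.50766783e-03]
```

View pics/v_w1.png

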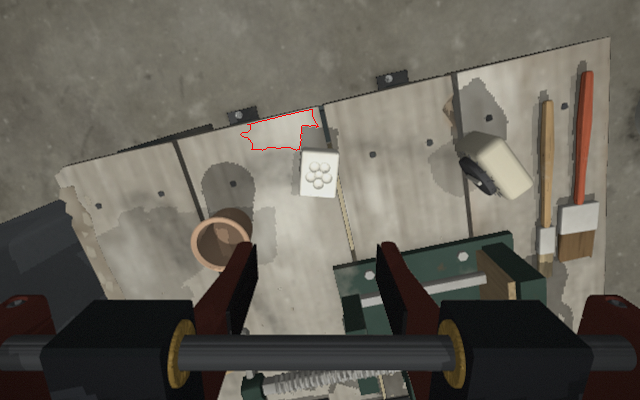

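The wrist view shows the flower mould at (320,173), where expected; my mask caught bench glare at (280,130). I'll tighten the mask around the block.

```bash
sed -i 's/hsv\[...,1\]<45/hsv[...,1]<float(sys.argv[3])/' m.py; python3 - <<'E'
import cv2
h=cv2.cvtColor(cv2.imread('pics/w1.png'),cv2.COLOR_BGR2HSV)
for p in [(306,156),(333,190),(320,173),(320,192),(280,130),(290,175),(345,165),(303,185)]: print(p,h[p[1],p[0]])
E
python3 m.py w2.png 200 18
```

```text
(306, 156) [ 28  14 226]
(333, 190) [ 34   8 230]
(320, 173) [ 30   7 230]
(320, 192) [ 34   8 229]
(280, 130) [ 24  21 193]
(290, 175) [ 23  23 144]
(345, 165) [ 20  35 147]
(303, 185) [ 34   8 229]
t 2.25 ee [616.58448573 148.68425631 241.32633378] y axis deg -13.10184546562911 exp px 318.02434008968703 174.2549839399487
((618.3748779296875, 149.71022033691406), (46.43202590942383, 36.71064758300781), 72.61043548583984) [36.710697 46.432014 36.710697 46.432014] [ -17.389519   72.61049   162.61047  -107.38951 ]
tool shift [ 1.40510606  1.51121674 -0.00270551]
```

```bash
python3 -m inch '[[[1.5,1.5,50,0,0,0.075,70],[1.5,1.5,100,0,0,0.075,70],[1.5,1.5,150,0,0,0.075,70],[1.5,1.5,190,0,0,0.075,70],[1.5,1.5,205,0,0,0.075,70],[1.5,1.5,213,0,0,0.075,70],[1.5,1.5,213,0,0,0.075,70],[1.5,1.5,213,0,0,0.075,0],[1.5,1.5,213,0,0,0.075,0],[1.5,1.5,213,0,0,0.075,0],[1.5,1.5,213,0,0,0.075,0],[1.5,1.5,213,0,0,0.075,0],[1.5,1.5,213,0,0,0.075,0],[1.5,1.5,213,0,0,0.075,0]]]'
```

```text
t: 3.65
ee_pos: [620.1, 151.1, 30.2]
orientation: [2.53, 1.86, 0.003]
ft_force: [-0.7, -0.2, 6.6]
width: 39.8
grasp_force: 30.0
```

```bash
python3 -m inch '[[[0,0,-20,0,0,0,0],[0,0,-60,0,0,0,0],[0,0,-110,0,0,0,0],[0,0,-160,0,0,0,0],[0,0,-205,0,0,0,0],[0,0,-205,0,0,0,0]]]'
python3 - <<'E'
from h import *
o=status.get_obs();M=R.from_rotvec(o['orientation']).as_matrix();print(o['ee_pos'],M.round(4),np.degrees(np.arctan2(M[1,1],M[0,1])),o['ft_force'],o['width'])
print(M.T@(np.array([502,-371,235])-o['ee_pos']))
E
```

```text
t: 4.25
ee_pos: [622.8, 151.8, 241.5]
orientation: [2.527, 1.858, 0.018]
ft_force: [0.5, 0.4, -1.5]
width: 40.0
grasp_force: 30.0
[622.82407869 151.78233969 241.47090416] [[ 0.2982  0.9544  0.0124]
 [ 0.9545 -0.2982  0.0028]
 [ 0.0064  0.011  -0.9999]] -17.35307105453487 [ 0.49520927  0.40264679 -1.49310812] 40.01746213780259
[-535.05793134   40.52647086    3.51006335]
```

```bash
python3 -m inch '[[[-535,40.5,0,0,0,-0.297,0],[-535,40.5,0,0,0,-0.297,0],[-535,40.5,0,0,0,-0.297,0],[-535,40.5,0,0,0,-0.297,0],[-535,40.5,0,0,0,-0.297,0],[-535,40.5,0,0,0,-0.297,0],[-535,40.5,0,0,0,-0.297,0],[-535,40.5,0,0,0,-0.297,0],[-535,40.5,0,0,0,-0.297,0],[-535,40.5,0,0,0,-0.297,0],[-535,40.5,0,0,0,-0.297,0],[-535,40.5,0,0,0,-0.297,0],[-535,40.5,0,0,0,-0.297,0],[-535,40.5,0,0,0,-0.297,0]]]'
python3 - <<'E'
from h import *
grab('wrist','w3.png');grab('top','t3.png');grab('scene','s3.png')
o=status.get_obs();M=R.from_rotvec(o['orientation']).as_matrix();print(o['ee_pos'],M.round(4),np.degrees(np.arctan2(M[1,1],M[0,1])))
a=cv2.imread('pics/w3.png');cv2.imwrite('pics/c3.png',cv2.resize(a,(800,500),interpolation=cv2.INTER_CUBIC))
E
```

```text
t: 5.65
ee_pos: [498.1, -370.6, 233.0]
orientation: [-2.226, -2.214, -0.0]
ft_force: [1.2, 0.1, -1.6]
width: 39.7
grasp_force: 30.0
[ 498.6317881  -370.44609043  233.57528928] [[ 4.2e-03  1.0e+00 -3.0e-04]
 [ 1.0e+00 -4.2e-03  4.0e-04]
 [ 4.0e-04 -3.0e-04 -1.0e+00]] -0.23913371573984726
```

View pics/c3.png

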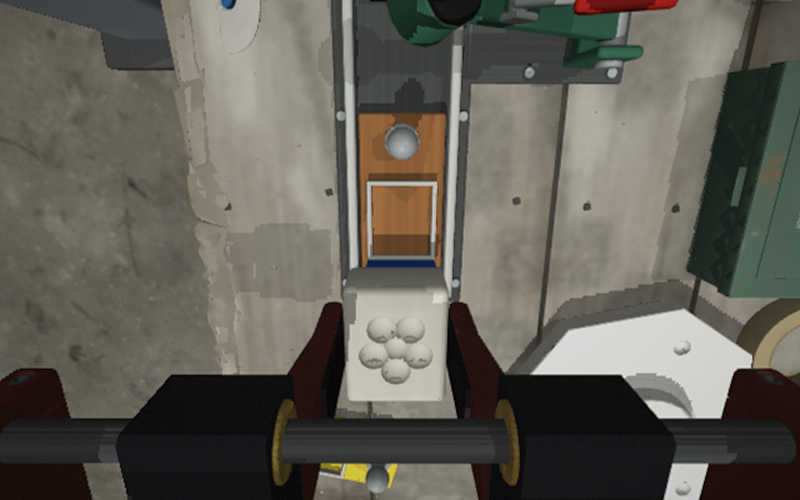

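The wrist view shows the held mould square in the fingers (crop 346–449 × 268–400), the tray rim outline (367–437 × 182–258), the ball at (402,142) and the guides at x≈350 and 455. Now I'll measure them.

```bash
python3 - <<'E'
from h import *
f='w3.png';a=cv2.imread('pics/'+f);hsv=cv2.cvtColor(a,cv2.COLOR_BGR2HSV);s=1/1.25
C=lambda x,y:((x+.5)*s-.5,(y+.5)*s-.5)
m=((hsv[...,1]<60)&(hsv[...,2]>120)).astype(np.uint8);roi=np.zeros_like(m);roi[140:212,291:353]=1
m*=roi;ys,xs=np.nonzero(m);print('rim px bbox',xs.min(),xs.max(),ys.min(),ys.max())
for y in (150,170,190,200): x=np.nonzero(m[y])[0]; print(y,x.min(),x.max(),onz(f,(x.min()-.5,y),22)[:2].round(1),onz(f,(x.max()+.5,y),22)[:2].round(1))
for x in(300,320,340): 
  y=np.nonzero(m[:,x])[0]; print(x,y, onz(f,(x,y.min()-.5),22)[:2].round(1))
print('ball',onz(f,C(402,142),42)[:2])
b=hsv[205:216];bl=((b[...,0]>100)&(b[...,0]<130)&(b[...,1]>120));ys,xs=np.nonzero(bl[:,285:360]);print('blue',xs.min()+285,xs.max()+285,ys.min()+205,ys.max()+205)
for y in(20,60,200):
  r=((hsv[y,:,1]<50)&(hsv[y,:,2]>130));L=[x for x in range(265,300) if r[x]];Rr=[x for x in range(345,385) if r[x]];print('guide row',y,L,Rr)
  for g in(L,Rr):
    if g: print(onz(f,(g[0]-.5,y),20)[:2].round(1),onz(f,(g[-1]+.5,y),20)[:2].round(1))
for p in((346,298),(449,298),(350,400),(445,400)): print('mould top',onz(f,C(*p),230)[:2].round(1))
o=status.get_obs();print(o['ee_pos'])
E
```

```text
rim px bbox 293 349 145 206
150 293 349 [ 473.5 -342.4] [ 531.8 -342.8]
170 293 348 [ 472.9 -363.2] [ 531.3 -363.6]
190 294 348 [ 473.4 -384.9] [ 531.7 -385.3]
200 294 346 [ 473.1 -396. ] [ 529.8 -396.3]
300 [145 146 147 148 205 206] [ 481.3 -336.8]
320 [145 146 147 148 205 206] [ 501.7 -337. ]
340 [145 146 147 148 205 206] [ 522.  -337.1]
ball [ 502.98697298 -305.19481055]
blue 294 347 208 213
guide row 20 [274, 275, 276, 277, 278, 279, 280] []
[ 459.1 -222.2] [ 465.6 -222.3]
guide row 60 [265, 276, 277, 278, 279, 280, 281] [362, 363, 364, 365, 366, 367, 368]
[ 449.  -256.5] [ 465.2 -256.6]
[ 541.6 -257.2] [ 548.3 -257.2]
guide row 200 [265, 266, 267, 268, 269, 270, 280, 281, 282, 283, 284, 285, 294, 295] [356, 357, 358, 359, 360, 361, 362, 370, 371, 372, 373, 374, 375, 376, 377, 378, 379, 380, 381, 382, 383, 384]
[ 441.7 -396.4] [ 475.1 -396.6]
[ 539.7 -397. ] [ 570.9 -397.2]
mould top [ 479.8 -349.8]
mould top [ 517.5 -350.1]
mould top [ 479.5 -393.7]
mould top [ 517.2 -394. ]
[ 498.6317881  -370.44609043  233.57528928]
```

```bash
python3 -m inch '[[[0.5,4,40,0,0,0,0],[0.5,4,85,0,0,0,0],[0.5,4,130,0,0,0,0],[0.5,4,160,0,0,0,0],[0.5,4,175,0,0,0,0],[0.5,4,182,0,0,0,0],[0.5,4,182,0,0,0,0],[0.5,4,182,0,0,0,0]]]'
```

```text
t: 6.6
ee_pos: [503.3, -371.9, 53.2]
orientation: [2.226, 2.213, 0.001]
ft_force: [0.8, 0.0, -1.1]
width: 40.2
grasp_force: 30.0
```

```bash
python3 -m inch '[[[0.5,-0.5,3,0,0,0,0],[0.5,-0.5,5,0,0,0,0],[0.5,-0.5,6,0,0,0,0],[0.5,-0.5,6,0,0,0,0]]]'; python3 - <<'E'
from h import *
for i in range(3):
  optics.get_image('top');o=status.get_obs();print(o['ee_pos'],o['ft_force'])
E
```

```text
t: 7.0
ee_pos: [501.9, -371.1, 46.2]
orientation: [2.228, 2.214, 0.0]
ft_force: [-1.3, 0.4, 2.7]
width: 40.1
grasp_force: 30.0
[ 501.9000803  -371.09538536   46.21891632] [-0.94577015  0.81096392  3.84594319]
[ 501.8911942  -371.0763877    46.20959127] [-1.69660764  0.69180921  4.60277894]
[ 501.89572234 -371.07884151   46.22337756] [-1.25059795  0.3747998   4.91677967]
```

```bash
python3 -m inch '[[[0,0,0,0,0,0,65],[0,0,0,0,0,0,65],[0,0,0,0,0,0,65],[0,0,0,0,0,0,65],[0,0,-20,0,0,0,65],[0,0,-60,0,0,0,20],[-40,0,-100,0,0,0,0],[-75,0,-120,0,0,0,0],[-75,0,-120,0,0,0,0],[-75,0,-120,0,0,0,0]]]'
python3 - <<'E'
from h import *
grab('wrist','w4.png');grab('scene','s4.png')
o=status.get_obs();M=R.from_rotvec(o['orientation']).as_matrix();print(o['ee_pos'],M.round(4),o['width'])
a=cv2.imread('pics/w4.png');b=cv2.imread('pics/s4.png')[160:240,270:380]
c=np.zeros((600,800,3),np.uint8);c[:320]=cv2.resize(a[0:256],(800,320));c[320:600,:385]=cv2.resize(b,(385,280),interpolation=cv2.INTER_CUBIC);c[320:,385:800]=cv2.resize(a[0:140,215:422],(415,280),interpolation=cv2.INTER_CUBIC)
cv2.imwrite('pics/c4.png',c)
E
```

```text
t: 8.15
ee_pos: [501.1, -446.5, 166.0]
orientation: [2.229, 2.213, 0.0]
ft_force: [-0.4, 0.2, -0.7]
width: 20.6
grasp_force: 0.0
[ 500.45201034 -444.50018684  164.24266737] [[ 0.0059  1.     -0.002 ]
 [ 1.     -0.0059  0.0021]
 [ 0.0021 -0.002  -1.    ]] 12.225721635566314
```

View pics/c4.png

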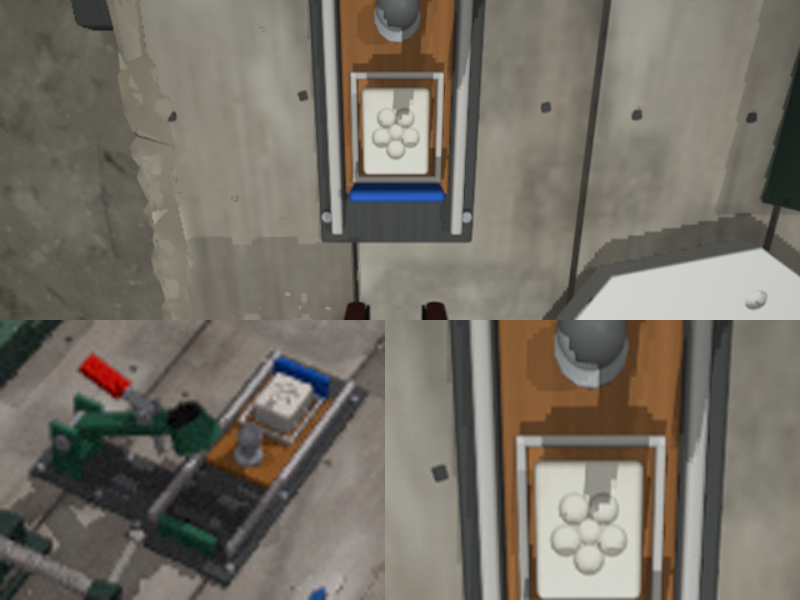

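The mould lies flat in the tray, inside the rim all round (crop 362–431 × 88–174). The push plate is clear at (397,193). Next is the distance to the stop, then lowering behind the plate.

```bash
python3 - <<'E'
from h import *
C=lambda x,y:(280+(x+.5)/5-.5,155+(y+.5)/5-.5)
for h in(20,30): print('stop face',onz('t0.png',C(114,300),h),onz('t0.png',C(108,395),h))
D=lambda x,y:(270+(x+.5)/5-.5,160+(y+.5)/5-.5)
print('pad tri',tri([('t0.png',C(156,278)),('s0.png',D(265,131))]))
print('grip tri',tri([('t0.png',C(167,130)),('s0.png',D(150,78))]))
print('ball tri',tri([('t0.png',C(289,359)),('s0.png',D(356,166))]))
E
python3 -m inch '[[[0,2,40,0,0,0,0],[0,2,85,0,0,0,0],[0,2,110,0,0,0,0],[0,2,121,0,0,0,0],[0,2,121,0,0,0,0],[0,2,121,0,0,0,0]]]'
```

```text
stop face [ 533.40490052 -198.76997627   20.        ] [ 475.76532742 -199.41724087   20.        ]
stop face [ 531.72078273 -199.29493794   30.        ] [ 474.60339574 -199.93633864   30.        ]
pad tri [ 526.90247496 -226.83403603  137.22401657]
grip tri [ 609.70991913 -227.12602298  140.30400157]
ball tri [ 501.90228109 -304.79966109   44.68026183]
t: 8.85
ee_pos: [503.8, -445.8, 45.3]
orientation: [2.227, 2.215, 0.0]
ft_force: [0.1, 0.4, -0.4]
width: 0.1
grasp_force: 0.0
```

```bash
python3 -m inch '[[[8,0,0,0,0,0,0],[14,0,0,0,0,0,0],[18,0,0,0,0,0,0],[22,0,0,0,0,0,0],[26,0,0,0,0,0,0],[31,0,0,0,0,0,0],[37,0,0,0,0,0,0],[44,0,0,0,0,0,0],[51,0,0,0,0,0,0],[58,0,0,0,0,0,0],[65,0,0,0,0,0,0],[71,0,0,0,0,0,0],[76,0,0,0,0,0,0],[80,0,0,0,0,0,0],[83,0,0,0,0,0,0],[85,0,0,0,0,0,0],[87,0,0,0,0,0,0]]]'; python3 - <<'E'
from h import *
for i in range(2): optics.get_image('top');o=status.get_obs();print(o['ee_pos'],o['ft_force'],o['moment'])
E
```

```text
t: 10.55
ee_pos: [504.8, -360.3, 45.7]
orientation: [2.225, 2.212, -0.0]
ft_force: [0.1, -5.7, 1.7]
width: 0.2
grasp_force: 3.0
[ 504.8297669  -360.08226416   45.68949237] [-0.40899396 -4.83099806  2.17166397] [-0.89192792 -0.0307075   0.02237472]
[ 504.80181605 -360.09982994   45.68847662] [ 0.97598107 -5.13700214  1.68541241] [-0.78331498 -0.09161801 -0.04073903]
```

```bash
python3 -m inch '[[[2,-0.5,0,0,0,0,0],[4,-0.5,0,0,0,0,0],[6,-0.5,0,0,0,0,0],[8,-0.5,0,0,0,0,0],[9,-0.5,0,0,0,0,0],[10,-0.5,0,0,0,0,0]]]';python3 -m inch '[[[1,0,0,0,0,0,0],[2,0,0,0,0,0,0],[2,0,0,0,0,0,0]]]';python3 -m inch '[[[1,0,0,0,0,0,0],[2,0,0,0,0,0,0],[2,0,0,0,0,0,0]]]'
```

```text
t: 11.25
ee_pos: [504.4, -350.4, 45.7]
orientation: [2.225, 2.212, -0.0]
ft_force: [-1.3, -6.5, 1.8]
width: 0.5
grasp_force: 3.3
t: 11.55
ee_pos: [504.4, -348.3, 45.7]
orientation: [2.225, 2.212, -0.0]
ft_force: [0.3, -5.8, 2.9]
width: 0.6
grasp_force: 2.9
t: 11.85
ee_pos: [504.4, -346.4, 45.7]
orientation: [2.225, 2.212, -0.0]
ft_force: [0.2, -7.7, 1.9]
width: 0.5
grasp_force: 3.3
```

```bash
for i in 1 2 3; do python3 -m inch '[[[1,0,0,0,0,0,0],[2,0,0,0,0,0,0],[2,0,0,0,0,0,0]]]' | grep -E 'ee_pos|ft'; done
```

```text
ee_pos: [504.6, -346.3, 45.8]
ft_force: [-1.7, -15.1, -0.3]
ee_pos: [505.1, -346.1, 46.4]
ft_force: [-2.2, -21.6, -0.3]
ee_pos: [505.8, -345.9, 47.1]
ft_force: [-3.4, -28.5, 0.6]
```

```bash
python3 -m inch '[[[-5,0,0,0,0,0,0],[-10,0,0,0,0,0,0],[-30,0,0,0,0,0,0],[-50,0,0,0,0,0,0],[-55,0,-40,0,0,0,0],[-55,0,-90,0,0,0,0],[-55,0,-140,0,0,0,0],[-55,0,-170,0,0,0.15,0],[-55,0,-170,0,0,0.3,0],[-55,0,-170,0,0,0.45,0],[-55,0,-170,0,0,0.6,0],[-55,0,-170,0,0,0.75,0],[-55,0,-170,0,0,0.9,0],[-55,0,-170,0,0,1.05,0],[-55,0,-170,0,0,1.2,0],[-55,0,-170,0,0,1.35,0],[-55,0,-170,0,0,1.5,0],[-55,0,-170,0,0,1.571,0],[-55,0,-170,0,0,1.571,0],[-55,0,-170,0,0,1.571,0]]]'
python3 - <<'E'
from h import *
grab('top','t5.png');grab('scene','s5.png');grab('wrist','w5.png')
o=status.get_obs();M=R.from_rotvec(o['orientation']).as_matrix();print(o['t'],o['ee_pos'],o['ft_force'],M.round(4))
t=cv2.imread('pics/t5.png');s=cv2.imread('pics/s5.png')
a=cv2.resize(t[155:265,280:400],(480,440),interpolation=cv2.INTER_CUBIC);b=cv2.resize(s[160:240,270:340],(320,366),interpolation=cv2.INTER_CUBIC)
c=np.zeros((440,800,3),np.uint8);c[:,:480]=a;c[:366,480:]=b;cv2.imwrite('pics/c5.png',c)
E
```

```text
t: 14.75
ee_pos: [503.0, -394.6, 214.6]
orientation: [-3.142, 0.007, 0.0]
ft_force: [0.1, 0.1, 0.3]
width: 0.5
grasp_force: 0.0
14.9 [ 503.0632036  -394.18604286  214.66788531] [ 0.37930753 -1.09268226  0.16025364] [[ 1.     -0.0052 -0.    ]
 [-0.0052 -1.      0.    ]
 [-0.     -0.     -1.    ]]
```

View pics/c5.png

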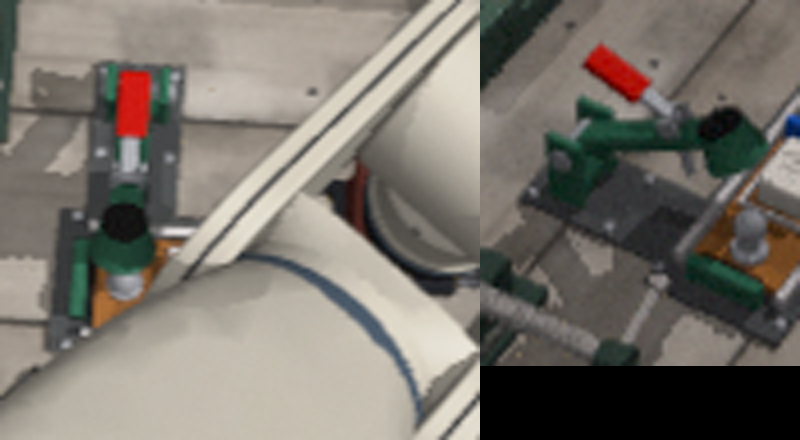

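The sled's front edge is now against the green stop (crop 80,280), with the ball at about (127,285) beneath the raised arm's cup. I'll compute the ball and pad positions.

```bash
python3 - <<'E'
from h import *
C=lambda x,y:(280+(x+.5)/4-.5,155+(y+.5)/4-.5); k=80/366*1.0
D=lambda x,y:(270+(x-480+.5)*70/320-.5,160+(y+.5)*80/366-.5)
print('ball',onz('t5.png',C(127,283),42),tri([('t5.png',C(127,284)),('s5.png',D(749,222))]))
print('front edge/stop', onz('t5.png',C(92,300),16),onz('t5.png',C(88,300),30))
p=tri([('t5.png',C(125,223)),('s5.png',D(718,125))]);print('pad',p)
print('grip',tri([('t5.png',C(133,103)),('s5.png',D(615,73))]))
o=status.get_obs();M=R.from_rotvec(o['orientation']).as_matrix()
print('shift to above pad',M.T@(np.array([520,-227,185])-o['ee_pos']))
for th in(.5,.4,.3,.2,.1,0): print(th,642.7-140*np.cos(th)+13*np.sin(th),55+140*np.sin(th)+13*np.cos(th))
E
```

```text
ball [ 499.3383472  -228.64870536   42.        ] [ 501.48256096 -227.59958052   44.70698543]
front edge/stop [ 488.45347595 -202.5970711    16.        ] [ 486.4814177  -200.31861884   30.        ]
pad [ 528.6961652  -226.49448324  131.00795721]
grip [ 610.99632039 -226.63231809  138.36500231]
shift to above pad [  16.07456491 -167.26989977   29.67491216]
0.5 526.0709733372025 133.52814870916328
0.4 518.8138992896086 121.49236084524857
0.3 512.7946542090126 108.79220329122042
0.2 508.07338040256195 95.55457182324471
0.1 504.6972512774852 81.91173247917028
0 502.70000000000005 68.0
```

```bash
python3 -m inch '[[[17,-167,0,0,0,0,0],[17,-167,0,0,0,0,0],[17,-167,0,0,0,0,0],[17,-167,0,0,0,0,0],[19,-167,30,0,0,0,0],[19,-167,46,0,0,0,0],[19,-167,56,0,0,0,0],[18,-167,62,0,0,0,0],[16,-167,68,0,0,0,0],[16,-167,68,0,0,0,0]]]'
python3 - <<'E'
from h import *
o=status.get_obs();print(o['ee_pos'],o['ft_force'])
E
```

```text
t: 15.9
ee_pos: [519.9, -227.5, 146.4]
orientation: [3.142, -0.01, -0.0]
ft_force: [-0.4, 0.8, 0.2]
width: 0.8
grasp_force: 0.0
[ 519.94743555 -227.50474323  146.43943473] [-0.3742605   0.8330372   0.22437177]
```

```bash
python3 -m inch '[[[-1,0,5,0,0,0,0],[-3,0,10,0,0,0,0],[-6,0,15,0,0,0,0],[-8,0,20,0,0,0,0],[-8,0,20,0,0,0,0]]]'
python3 -m inch '[[[-2,0,5,0,0,0,0],[-3,0,10,0,0,0,0],[-5,0,15,0,0,0,0],[-6,0,20,0,0,0,0],[-6,0,20,0,0,0,0]]]'
```

```text
t: 16.4
ee_pos: [511.8, -226.8, 126.0]
orientation: [-3.141, 0.01, 0.001]
ft_force: [-0.1, -0.8, -0.3]
width: 0.3
grasp_force: 0.0
t: 16.9
ee_pos: [505.7, -226.7, 105.8]
orientation: [-3.141, 0.01, 0.002]
ft_force: [-0.4, 0.4, -0.4]
width: 0.8
grasp_force: 0.0
```

No contact force has shown up, so I'm looking before going further.

```bash
python3 - <<'E'
from h import *
grab('top','t6.png');grab('scene','s6.png');w=grab('wrist','w6.png')
t=cv2.imread('pics/t6.png');s=cv2.imread('pics/s6.png')
a=cv2.resize(cv2.imread('pics/w6.png'),(480,300));b=cv2.resize(s[150:240,260:350],(320,320),interpolation=cv2.INTER_CUBIC)
e=cv2.resize(t[155:235,280:400],(420,280),interpolation=cv2.INTER_CUBIC)
c=np.zeros((580,800,3),np.uint8);c[:300,:480]=a;c[:320,480:]=b;c[300:,:420]=e;cv2.imwrite('pics/c6.png',c)
E
```

```text
(no output)
```

View pics/c6.png

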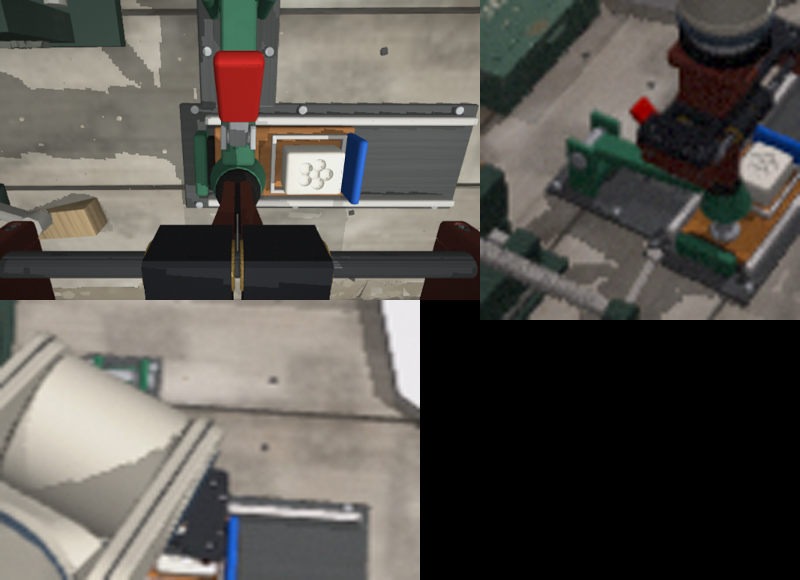

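The wrist view shows the fingertips resting on the black pad at (238,180), and the green head has followed down over the ball; the force only shows while moving. I'll continue to the hard stop.

```bash
python3 -m inch '[[[-1,0,5,0,0,0,0],[-2,0,10,0,0,0,0],[-3,0,14,0,0,0,0]]]' | grep -E 'ee_|ft'
for i in 1 2 3; do python3 -m inch '[[[0,0,1,0,0,0,0],[0,0,2,0,0,0,0]]]' | grep -E 'ee_|ft'; done
```

```text
ee_pos: [503.5, -227.0, 92.4]
ft_force: [1.4, -0.3, 0.8]
ee_pos: [503.0, -226.9, 90.5]
ft_force: [-0.1, -0.4, 2.2]
ee_pos: [502.9, -226.9, 88.6]
ft_force: [-1.3, -1.2, 2.3]
ee_pos: [502.8, -226.9, 87.2]
ft_force: [-5.5, 0.6, 19.7]
```

```bash
python3 -m inch '[[[0,0,-10,0,0,0,0],[0,0,-50,0,0,0,0],[0,0,-80,0,0,0,0],[10,0,-85,0,0,0,0],[45,0,-85,0,0,0,0],[70,0,-85,0,0,0,0],[70,0,-85,0,0,0,0],[70,0,-70,0,0,0,0],[70,0,-58,0,0,0,0],[70,0,-58,0,0,0,0]]]'
python3 - <<'E'
from h import *
w=grab('wrist','w7.png');grab('scene','s7.png')
s=cv2.imread('pics/s7.png');c=np.zeros((360,800,3),np.uint8)
c[:300,:480]=cv2.resize(cv2.imread('pics/w7.png'),(480,300));c[:320,480:]=cv2.resize(s[150:240,260:350],(320,320),interpolation=cv2.INTER_CUBIC);cv2.imwrite('pics/c7.png',c)
E
```

```text
t: 18.95
ee_pos: [570.8, -226.7, 141.9]
orientation: [-3.14, 0.01, 0.007]
ft_force: [0.2, 1.0, -0.6]
width: 0.8
grasp_force: 0.0
```

View pics/c7.png

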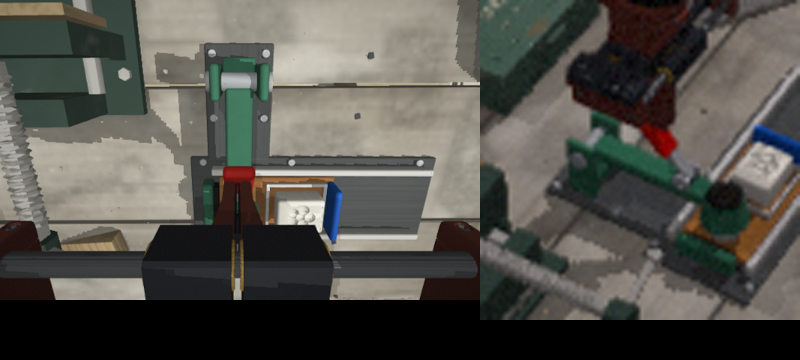

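The arm stays down with the cup over the ball, and the fingertips are above the red grip at wrist (238,172). Now I'll press the lever along its arc.

```bash
python3 -m inch '[[[5,0,6,0,0,0,0],[10,0,12,0,0,0,0],[14,0,17,0,0,0,0],[18,0,23,0,0,0,0],[20,0,28,0,0,0,0],[23,0,34,0,0,0,0],[25,0,39,0,0,0,0],[27,0,43,0,0,0,0]]]' | grep -E 'ee_|ft'
for i in 1 2 3; do python3 -m inch '[[[0,0,1,0,0,0,0],[0,0,2,0,0,0,0]]]' | grep -E 'ee_|ft'; done
```

```text
ee_pos: [599.8, -227.5, 101.0]
ft_force: [-1.9, -0.6, 1.5]
ee_pos: [600.0, -227.5, 99.5]
ft_force: [0.8, -0.5, 1.4]
ee_pos: [600.3, -227.5, 97.9]
ft_force: [0.6, -0.2, 2.3]
ee_pos: [600.5, -227.5, 95.9]
ft_force: [1.1, 0.4, 1.9]
```

```bash
for i in 1 2; do python3 -m inch '[[[0,0,1,0,0,0,0],[0,0,2,0,0,0,0]]]' | grep -E 'ee_|ft'; done
```

```text
ee_pos: [600.4, -227.5, 93.7]
ft_force: [1.1, -0.8, 6.4]
ee_pos: [600.6, -227.6, 93.2]
ft_force: [-2.8, 2.6, 19.1]
```

The hard stop came at tip height 74–75, as expected for a flat lever. I'll retract and verify.

```bash
python3 -m inch '[[[0,0,-10,0,0,0,0],[0,0,-50,0,0,0,0],[0,0,-95,0,0,0,0],[-30,20,-120,0,0,0,0],[-60,60,-120,0,0,0,0],[-60,100,-120,0,0,0,0],[-60,140,-120,0,0,0,0],[-60,160,-120,0,0,0,0],[-60,160,-120,0,0,0,0]]]'
python3 - <<'E'
from h import *
w=grab('wrist','w8.png');grab('scene','s8.png')
s=cv2.imread('pics/s8.png');c=np.zeros((580,800,3),np.uint8)
c[:300,:480]=cv2.resize(cv2.imread('pics/w8.png'),(480,300));c[:320,480:]=cv2.resize(s[150:240,260:350],(320,320),interpolation=cv2.INTER_CUBIC)
c[320:,:400]=cv2.resize(s[180:310,150:350],(400,260));cv2.imwrite('pics/c8.png',c)
E
```

```text
t: 21.75
ee_pos: [538.4, -389.2, 211.1]
orientation: [-3.141, 0.014, 0.001]
ft_force: [0.3, 0.5, -0.2]
width: 0.2
grasp_force: 0.0
```

View pics/c8.png

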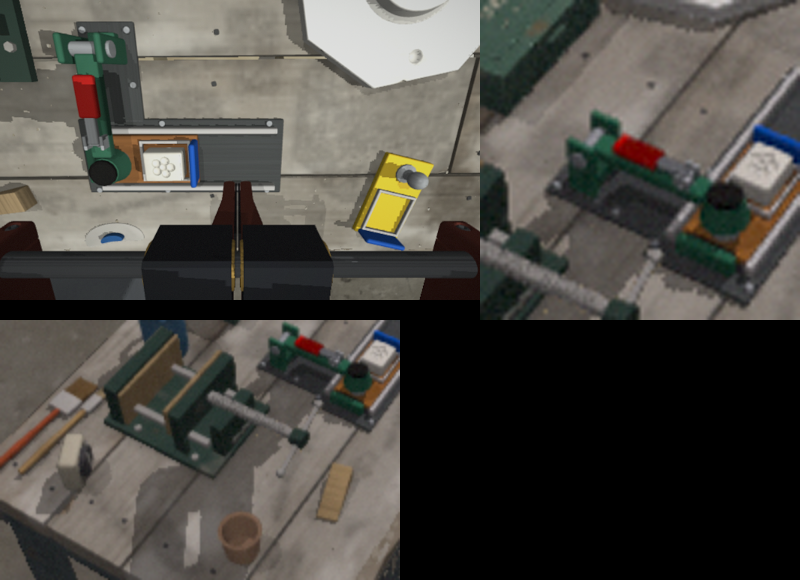

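The arm is level over the ball with the red lever flat at (640,152). The mould lies flat in the tray at (165,165), the sled is at the stop, and the cup and wedge look to be where they stood. Handing in.

```bash
python3 -c "
from workcell import ctrl
print(ctrl.close_job())"
```

```text
the job is handed in; nothing more can be done
None
```

The job is done and handed in at about 22 s: mould flat in the tray, sled against the stop, coupling arm fully down over the ball, latch pressed flat, and the cup and wedge never touched.

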